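Centre the upended spawn jar on the scale pan

ROBOT

A 6-joint arm with a two-finger parallel gripper is mounted at the origin on the work surface. World frame = base frame: x ahead of the robot, y to its left, z up, the work surface at z = 0. Lengths are in m, angles in rad, forces in N, time in s.
With the tool pointing down it reaches from about 0.3 to 0.775 m from the base axis. Payload 14.6 kg.
Tool frame: the origin (TCP) lies between the finger pads; the fingertips stand 22 mm ahead of it and the grasp point (between the pads) lies 3 mm ahead of it (ctrl.tip_reach is the distance from the TCP to the fingertips, in m); z points along the fingers, y is the direction in which the jaws open and shut (so a half turn about z gives the same grasp; the last joint's range is limited). The gripper opens to 94 mm and grips with 3 to 60 N. Pads are 16 mm wide; open, the fingers measure 119 mm over their backs; the gripper's body (75 mm by 177 mm) begins 78 mm behind the grasp point.
Start: joints at [1.125, 0.3, 1.521, -0, 1.321, -0.067], TCP at [0.203, 0.511, 0.227] pointing down, gripper open.
Joint ranges: [-3.03, 3.03], [-0.79, 2.21], [0.23, 2.52], [-1.04, 4.18], [0, 3.07], [-2.55, 2.55]. Speed limits (rad/s): [2.22, 2.22, 2.57, 3.14, 3.14, 3.14].

INTERFACE

Orientations are given as [roll, pitch, yaw] about the fixed x, y, z axes, in that order (R = Rz(yaw) Ry(pitch) Rx(roll)).
In Python, from station import ctrl gives the robot as it stands. The module is installed in compiled form; this text tells all that it offers.
- The arm moves only by the shell command python3 -m creep 'ROWS' [OPENING] [FORCE]. ROWS is a JSON object of lists of equal length, an entry for each row: "xyz": the shift along the tool's x, y, z in mm, a list of three; "spin": the turn about the tool's z in rad. In form: {"xyz": [[tx, ty, tz], ...], "spin": [spin, ...]}. A call has 1 to 5 rows; each row shifts and turns the commanded pose from where the row before left it, along the tool's axes as they then stand; what a row does not reach is not made up. A row lasts 1/8 s, in which the tool goes at most 62.5 mm and 10.7 degrees, less where a joint would pass 70% of its speed; a pose out of reach is approached as far as the arm can. A call with a gripper value outside its range is refused whole. OPENING is the finger opening in mm, from 0 to 94, set as the call begins (- or left out, the last holds). The fingers move at their own pace and stop on an object; FORCE is the grip in N (left out, the last holds). Time passes only in rows, so rows that do not move let the fingers close. It gives the time, the measured TCP pose, the force and the opening at its end, in the units of the state.
- ctrl.get_obs(): the state, without advancing time (a new reading comes with each control period).
- ctrl.camera(name): name is "scene" or "top" or "wrist"; returns the picture (400x640x3 uint8, red, green, blue); there is no depth.
- ctrl.camera_model(name): a dict with "fx", "fy", "cx", "cy" (pixels), "R" (3x3) and "t" (3): a world point X has camera coordinates R X + t. Camera axes: x right, y down, z forward; pixel columns grow to the right and rows downward; lengths in m; the calibration is good to about 2 mm. A picture is of the moment at which its call begins: read the wrist's pose just before it. camera_model takes no time and is no camera call; for the wrist camera it gives the pose at the moment of the call.
- ctrl.hand_in(): hands the job in, once; it reports no verdict.
The state is a dict: "time_s": time; "qpos": joint angles; "joint_vel": joint speeds; "tau": joint torques, N m; "ee_pos": TCP position; "eef_rot": TCP orientation; "force": force on the tool from outside, world axes, zero at the start; "moment": the same for the moment, N m; "grip_width": finger opening in m.
Only numpy, scipy, OpenCV 4.12 (cv2) and the standard library are available. Lean on these libraries where they do the work, as an engineer would, in place of code of your own. Each camera call takes 0.05 s, during which the arm holds its last target.

TASK

The spawn jar standing head down on its narrow cap sits off-centre on the scale's small round pan, which spoils the weighing. With light taps or gentle pushes of the fingers, nudge it until it stands upright in the middle of the pan, to within about 6 mm, then leave it standing there free. Do not grip, lift, tip over or knock off the jar, do not shove it hard, and leave everything else on the table where it is.

Things in the scene. Friction and masses are not known exactly. Their poses are not given: they have to be found in the camera images.
- jar: Jar of tan grain, 180 to 330 g, upside down on its narrow white cap on the pan; the only jar on the scale. z up; origin: centre of the cap's underside. Heights from there: cap 42 mm across to 14 mm, shoulder widening to 62 mm across at 22 mm, straight round wall from 22 to 83, flat top 85. Pushed on the wall below about 40 mm it slides (0.5 to 1.6 N); pushed higher it may rock and topple.
- pan_center (a point): Centre of the top face of the scale's pan, where the middle of the jar's cap should stand. The pan is a flat bare steel disc without a rim, 100 mm diameter and 8 mm thick, fixed, its top 62 mm above the table; z is up.
- scale: The white bench scale under the pan, fixed to the table: a case 170 mm (its x) by 130 mm (its y), top 40 mm above the table. Origin under the middle of the case at table level; the pan's centre lies 10 mm along its +x; the dark display is at its -x end.
- spare_jar: Bystander, to be left alone: a like jar the right way up on the table beside the scale (62 mm diameter, 85 mm high), origin at the centre of its underside.
- cap: Bystander, to be left alone: a loose white jar cap lying flat on the table beyond the scale (72 mm diameter, 13 mm high), origin at the centre of its underside.
- scoop: Bystander, to be left alone: a metal spoon with a wooden handle lying on the table beside the scale, along its own x, origin under it.
- bowl: Bystander, to be left alone: a white bowl (140 mm diameter, 50 mm high) well to one side, origin at the centre of its underside.
- block: Bystander, to be left alone: a cardboard box (90 by 130 by 50 mm) well to the other side, origin at the centre of its underside.
There are look-alikes about, which are no part of the job. What is shaped like the jar but black or turquoise is not meant.

How it is judged:
By the outcome, as a careful person would: the job done as asked, in the order asked, and still so for the second after the job is handed in, with the robot touching nothing.
It also fails if it takes over 38 s, if anything falls off the work surface, if the arm or the gripper's body presses on something with over 40 N, if the wrist force passes 120 N, or if a joint passes its speed limit or range.

## Working session

There is one attempt and no reset: what is moved stays moved. The work goes in short steps, Python scripts to look and compute and a shell command to move; the robot and the scene stay as the last step left them, time stands still between calls to the robot, and variables do not carry over. Pictures are saved under pics/ and viewed, and the job is handed in when it is done.

```bash
mkdir -p pics; python3 - <<'E'
from station import ctrl
import cv2
o=ctrl.get_obs();print(o['time_s'],o['ee_pos'],o['eef_rot'],o['grip_width'],ctrl.tip_reach)
for n in ['scene','top']:
    cv2.imwrite(f'pics/{n}0.png',ctrl.camera(n)[:,:,::-1])
    m=ctrl.camera_model(n);print(n,m)
E
```

```text
0.0 [0.20329209 0.51080374 0.22688003] [-3.14045686e+00 -8.92465808e-05  2.76279228e+00] 0.09384350883760759 0.022
scene {'fx': 375.7348972514015, 'fy': 375.7348972514015, 'cx': 323.19597322321704, 'cy': 197.34712554000646, 'R': array([[-0.44029569,  0.89784242, -0.00432381],
       [ 0.68023934,  0.33043377, -0.65428431],
       [-0.58601547, -0.29101979, -0.7562363 ]]), 't': array([ 0.2394602 , -0.34095951,  1.49909899])}
top {'fx': 377.3613826506516, 'fy': 377.3613826506516, 'cx': 323.66958439648516, 'cy': 197.71660243783575, 'R': array([[ 0.01789536, -0.9996623 , -0.01884278],
       [-0.98724227, -0.01468456, -0.15854672],
       [ 0.15821648,  0.02143964, -0.98717166]]), 't': array([-0.00183608,  0.55375993,  1.22948328])}
```

View pics/scene0.png

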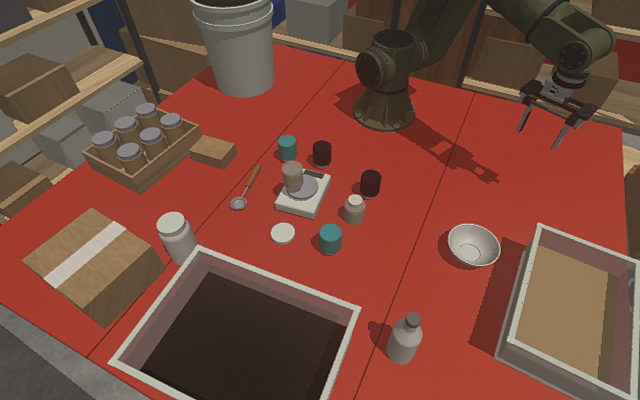

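View pics/top0.png

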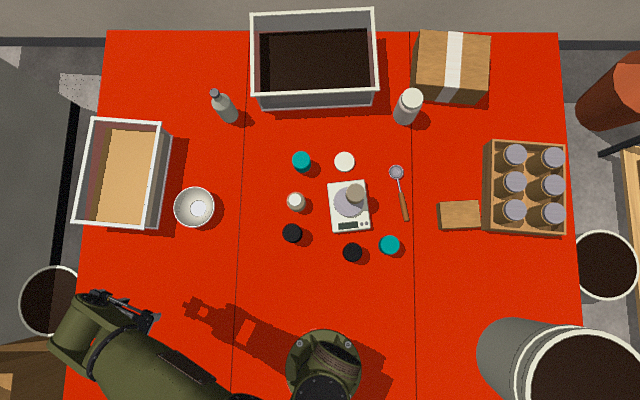

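Candidates: the tan jar on the scale (scene 292,175; top 355,193). The others are a white-capped tan jar on the table (top 296,201, the spare), turquoise jars (top 301,160 and 390,244) and black jars (top 292,233 and 353,252). Only the first stands on the pan. I'll confirm it in enlarged crops.

```bash
python3 - <<'E'
import cv2,numpy as np
a=cv2.imread('pics/top0.png')[165:245,310:410]
cv2.imwrite('pics/topc.png',cv2.resize(a,None,fx=7,fy=7,interpolation=cv2.INTER_CUBIC))
a=cv2.imread('pics/scene0.png')[150:225,255:345]
cv2.imwrite('pics/scenec.png',cv2.resize(a,None,fx=8,fy=8,interpolation=cv2.INTER_CUBIC)[:600,:800])
E
```

```text
(no output)
```

View pics/topc.png

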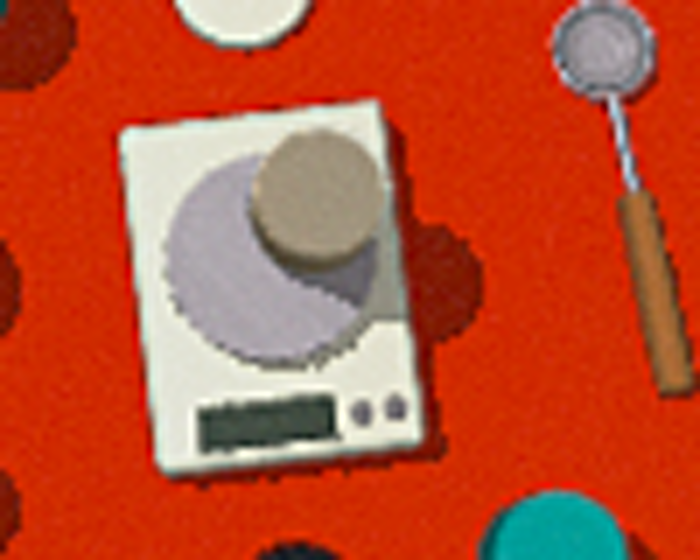

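View pics/scenec.png

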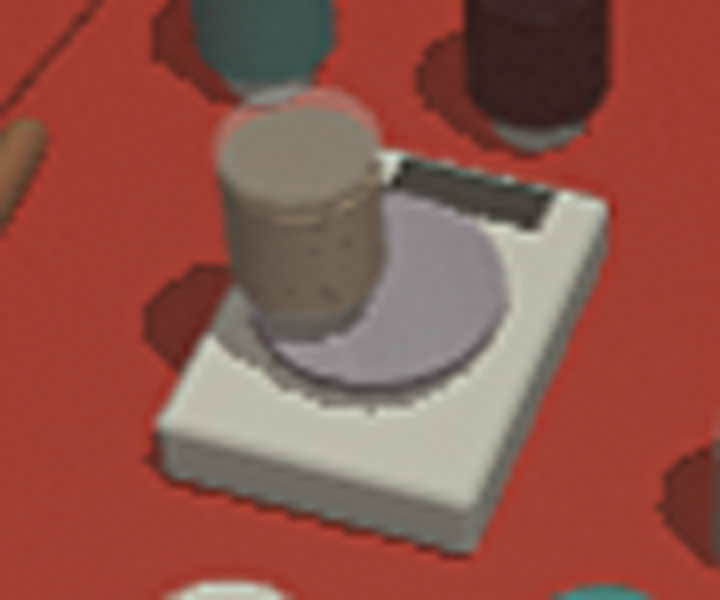

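Confirmed: the tan inverted jar is on the pan. In the top crop its top face is centred near (318,194), the pan near (272,258), and the case corners are at (120,130), (378,100), (425,440) and (158,472).

```bash
cat > h.py <<'E'
import numpy as np
from station import ctrl
def ray(n,uv,z,m=None):
    m=m or ctrl.camera_model(n);R=m['R'];t=m['t']
    d=R.T@np.array([(uv[0]-m['cx'])/m['fx'],(uv[1]-m['cy'])/m['fy'],1]);c=-R.T@t
    return c+d*(z-c[2])/d[2]
def proj(n,X):
    m=ctrl.camera_model(n);p=m['R']@np.array(X)+m['t'];return np.array([m['fx']*p[0]/p[2]+m['cx'],m['fy']*p[1]/p[2]+m['cy']])
E
python3 - <<'E'
from h import *
T=lambda x,y:(310+(x+.5)/7-.5,165+(y+.5)/7-.5)
S=lambda x,y:(255+(x+.5)/8-.5,150+(y+.5)/8-.5)
r=lambda a:np.round(1e3*a,1)
for n,p,z in [('jar',(318,194),.145),('jl',(253,195),.145),('jr',(384,195),.145),('pan',(272,258),.062),('panl',(165,258),.062),('panr',(380,258),.062),('c1',(120,130),.04),('c2',(378,100),.04),('c3',(425,440),.04),('c4',(158,472),.04)]:
    print(n,r(ray('top',T(*p),z)))
C=[ray('top',T(*p),.04) for p in [(120,130),(378,100),(425,440),(158,472)]]
c=np.mean(C,0);ax=(C[0]+C[1]-C[2]-C[3]);ax/=np.linalg.norm(ax);print('case',r(c),np.arctan2(ax[1],ax[0]),'pan',r(c+.01*ax))
for n,p,z in [('sjar grain top',(298,150),.142),('jarglass',(297,150),.147),('pan',(378,290),.062),('panbot',(370,383),.062),('panr',(507,300),.062),('c',(160,425),.04),('c',(470,510),.04),('c',(608,200),.04)]:
    print(n,r(ray('scene',S(*p),z)))
# spare etc
for n,p,z in [('spare',(296,199),.085),('cap',(344,160),.013),('turq',(390,243),.085),('black',(353,251),.085),('black2',(292,232),.085)]:
    print(n,r(ray('top',p,z)))
E
```

```text
jar [556.1 -92.  145. ]
jl [555.2 -63.2 145. ]
jr [ 556.1 -121.2  145. ]
pan [539.6 -75.5  62. ]
panl [538.8 -24.8  62. ]
panr [ 540.4 -126.6   62. ]
c1 [604.8  -2.1  40. ]
c2 [ 621.5 -127.4   40. ]
c3 [ 456.3 -150.    40. ]
c4 [439. -23.  40.]
case [530.4 -75.6  40. ] 0.13043705143162793 pan [540.3 -74.3  40. ]
sjar grain top [559.2 -93.3 142. ]
jarglass [563.6 -90.9 147. ]
pan [544.1 -72.8  62. ]
panbot [587.  -53.1  62. ]
panr [527.1 -25.9  62. ]
c [ 624.1 -124.7   40. ]
c [ 6.093e+02 -3.000e-01  4.000e+01]
c [442.4 -23.   40. ]
spare [541.6  96.7  85. ]
cap [693.9 -61.1  13. ]
turq [ 403.9 -208.1   85. ]
black [376.5 -90.2  85. ]
black2 [433.7 106.5  85. ]
```

```bash
python3 -m creep '{"xyz":[[0,0,0],[0,0,0],[0,0,0],[-50,-12,0],[-50,-12,0]],"spin":[0.136,0.136,0.135,0,0]}' 40 5; python3 -m creep '{"xyz":[[-55,-13,0],[-55,-13,0],[-55,-13,0],[-55,-13,0],[-55,-13,0]],"spin":[0,0,0,0,0]}'
```

```text
time_s: 0.72
ee_pos: [0.2573, 0.4221, 0.2269]
eef_rot: [-3.141, 0.0, 2.357]
force: [1.2, 1.3, -0.7]
grip_width: 0.0476
time_s: 1.35
ee_pos: [0.4061, 0.1811, 0.2274]
eef_rot: [-3.142, -0.0, 2.356]
force: [1.4, 0.3, -0.3]
grip_width: 0.04
```

```bash
python3 -m creep '{"xyz":[[-55,-13,0],[-55,-13,0],[-55,-13,0],[-55,-13,0],[-55,-13,0]],"spin":[0,0,0,0,0]}'; python3 -m creep '{"xyz":[[-42,-10,0],[-42,-10,0],[0,0,0]],"spin":[0,0,0]}'; python3 - <<'E'
from h import *
import cv2
o=ctrl.get_obs();print(o['ee_pos'],o['eef_rot'],o['force'])
print(ctrl.camera_model('wrist'))
for X in [(.540,-.075,.062),(.557,-.092,.147)]: print(proj('wrist',X))
cv2.imwrite('pics/w1.png',ctrl.camera('wrist')[:,:,::-1])
E
```

```text
time_s: 1.98
ee_pos: [0.5545, -0.0594, 0.2272]
eef_rot: [-3.141, -0.0, 2.356]
force: [0.3, -0.2, 0.6]
grip_width: 0.0396
time_s: 2.35
ee_pos: [0.5995, -0.1334, 0.2262]
eef_rot: [-3.141, -0.001, 2.353]
force: [0.2, -0.2, -0.3]
grip_width: 0.0397
[ 0.59947322 -0.13336864  0.22621231] [-3.14067273e+00 -1.20478338e-03  2.35320752e+00] [ 0.21112838 -0.22777253 -0.31708786]
{'fx': 324.13317570860806, 'fy': 324.13317570860806, 'cx': 318.9891387292546, 'cy': 195.14924115983405, 'R': array([[ 0.7089748 ,  0.70523314, -0.00097083],
       [ 0.67864583, -0.68187071,  0.27293255],
       [ 0.1918191 , -0.19416115, -0.96203268]]), 't': array([-0.33118481, -0.52397123,  0.25022178])}
[317.63358748 101.24351817]
[317.17072487 135.30516839]
```

View pics/w1.png

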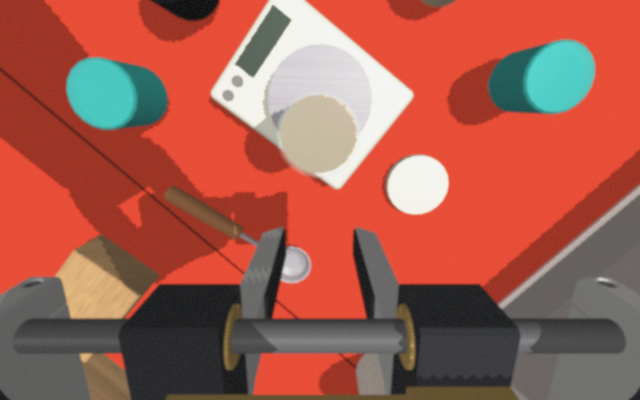

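The wrist view shows the pan circle (columns 265 to 372, top row 44), the jar's top (columns 278 to 357, rows 95 to 172) and the fingers, with everything roughly aligned along the push. I'll refine this in a crop.

```bash
python3 - <<'E'
from h import *
import cv2
a=cv2.imread('pics/w1.png')[30:190,240:400]
cv2.imwrite('pics/w1c.png',cv2.resize(a,(592,592),interpolation=cv2.INTER_CUBIC))
r=lambda a:np.round(1e3*a,1)
for p,z in [((265,97),.062),((372,97),.062),((319,44),.062),((318,134),.147),((278,134),.147),((357,134),.147)]: print(r(ray('wrist',p,z)))
E
```

```text
[ 501.3 -106.2   62. ]
[573.3 -34.4  62. ]
[505.  -37.2  62. ]
[556.3 -89.6 147. ]
[ 535.9 -109.9  147. ]
[576.2 -69.7 147. ]
```

View pics/w1c.png

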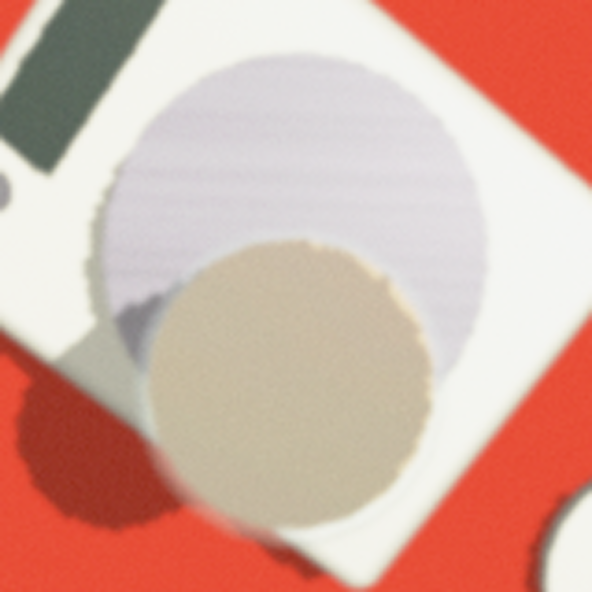

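Both cameras agree: the pan centre is about (540,-74) and the jar about (557,-91). That makes the push about 24 mm along tool +x with less than 1 mm lateral offset. Lowering behind the jar now, with the tips about 26 mm above the pan.

```bash
python3 -m creep '{"xyz":[[0,0,50],[0,0,50],[0,0,16],[0,0,0]],"spin":[0,0,0,0]}'; python3 -m creep '{"xyz":[[8,0,0],[6,0,0],[4,0,0],[0,0,0]],"spin":[0,0,0,0]}';python3 - <<'E'
from h import *
import cv2
o=ctrl.get_obs();print(o['ee_pos'],o['eef_rot'],o['force'])
cv2.imwrite('pics/w2.png',ctrl.camera('wrist')[:,:,::-1])
a=ctrl.camera('scene')[110:220,230:380,::-1]
cv2.imwrite('pics/s2.png',cv2.resize(a,None,fx=5,fy=5,interpolation=cv2.INTER_CUBIC))
E
```

```text
time_s: 2.9
ee_pos: [0.5991, -0.1307, 0.1119]
eef_rot: [-3.141, -0.0, 2.356]
force: [1.3, -0.4, 1.1]
grip_width: 0.0401
time_s: 3.4
ee_pos: [0.5864, -0.1183, 0.1119]
eef_rot: [3.141, 0.0, 2.356]
force: [0.4, -0.3, 0.4]
grip_width: 0.0403
[ 0.58636305 -0.11828229  0.11191414] [3.14130133e+00 4.88341955e-04 2.35601163e+00] [ 0.35606494 -0.3088828   0.43968229]
```

View pics/w2.png

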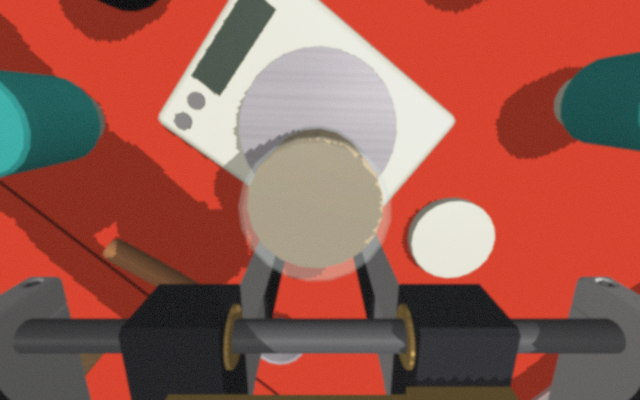

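View pics/s2.png

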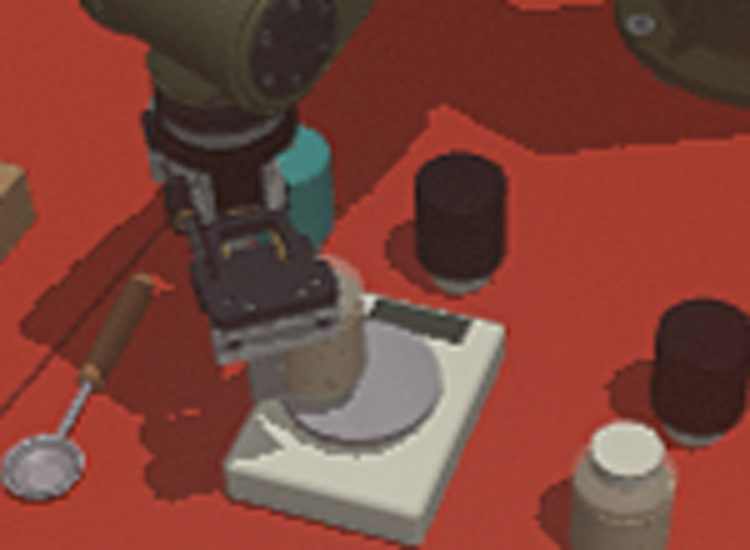

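```bash
python3 -m creep '{"xyz":[[2,-1,0],[2,0,0],[2,0,0],[2,0,0],[2,0,0]],"spin":[0,0,0,0,0]}'; python3 -m creep '{"xyz":[[1.5,0,0],[1.5,0,0],[1.5,0,0],[1.5,0,0],[0,0,0]],"spin":[0,0,0,0,0]}';python3 - <<'E'
from h import *
import cv2
o=ctrl.get_obs();print(o['ee_pos'],o['eef_rot'],o['force'])
cv2.imwrite('pics/w3.png',ctrl.camera('wrist')[:,:,::-1])
E
```

```text
time_s: 4.12
ee_pos: [0.5786, -0.112, 0.1115]
eef_rot: [3.141, 0.0, 2.356]
force: [0.2, -0.3, -0.6]
grip_width: 0.0401
time_s: 4.75
ee_pos: [0.5743, -0.1078, 0.1114]
eef_rot: [-3.142, -0.0, 2.356]
force: [-1.1, -0.2, -0.3]
grip_width: 0.0401
[ 0.57429955 -0.10777845  0.11144396] [-3.14155600e+00 -1.17223670e-04  2.35585932e+00] [-1.06877971 -0.23117943 -0.27643027]
```

View pics/w3.png

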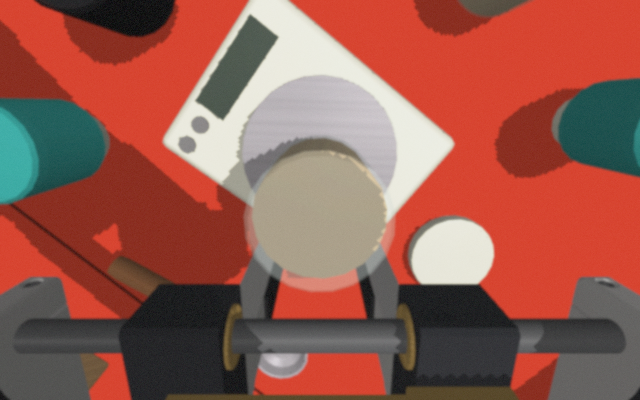

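```bash
cat >> h.py <<'E'
def ab(X): # (along push, lateral) mm
    return np.round(1e3*np.array([-.7071*X[0]+.7071*X[1],.7071*(X[0]+X[1])]),1)
E
python3 - <<'E'
from h import *
import cv2
o=ctrl.get_obs();print(ab(o['ee_pos']))
for p,z in [((319,213),.143),((252,213),.143),((386,213),.143),((319,150),.143),((319,291),.147),((319,75),.062),((239,149),.062),((397,149),.062)]: X=ray('wrist',p,z);print(p,ab(X))
a=cv2.imread('pics/w3.png')[60:310,200:440]
cv2.imwrite('pics/w3c.png',cv2.resize(a,None,fx=2.4,fy=2.4,interpolation=cv2.INTER_CUBIC))
E
```

```text
[-482.3  329.9]
(319, 213) [-444.   330.3]
(252, 213) [-444.   302.9]
(386, 213) [-444.   357.7]
(319, 150) [-418.2  330.3]
(319, 291) [-477.7  330.3]
(319, 75) [-384.6  330.3]
(239, 149) [-428.9  279.4]
(397, 149) [-428.9  380. ]
```

View pics/w3c.png

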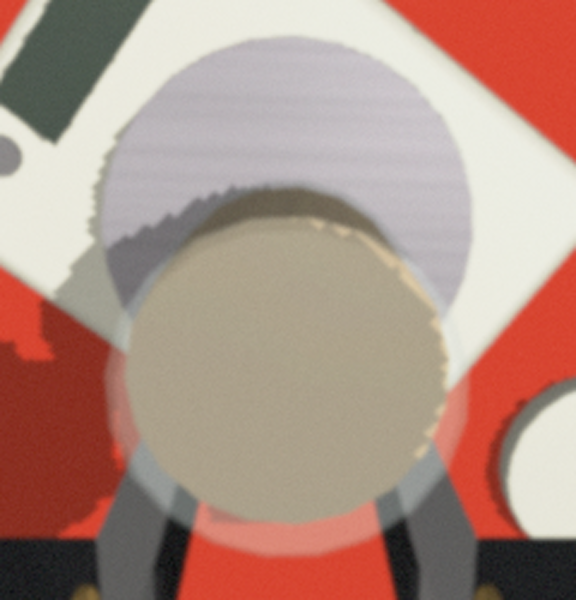

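```bash
python3 -m creep '{"xyz":[[1.5,0,0],[1.5,0,0],[1.5,0,0],[1.5,0,0],[1.5,0,0]],"spin":[0,0,0,0,0]}'; python3 -m creep '{"xyz":[[1.5,0,0],[1,0,0],[0,0,0]],"spin":[0,0,0]}';python3 - <<'E'
from h import *
import cv2
o=ctrl.get_obs();print(ab(o['ee_pos']),o['force'])
w=ctrl.camera('wrist')[:,:,::-1]
cv2.imwrite('pics/w4.png',cv2.resize(w[60:310,200:440],None,fx=2.4,fy=2.4,interpolation=cv2.INTER_CUBIC))
t=ctrl.camera('scene')[140:220,255:355,::-1]
cv2.imwrite('pics/s4.png',cv2.resize(t,None,fx=7,fy=7,interpolation=cv2.INTER_CUBIC))
E
```

```text
time_s: 5.42
ee_pos: [0.569, -0.1025, 0.1115]
eef_rot: [-3.142, 0.0, 2.356]
force: [0.7, -0.5, -0.4]
grip_width: 0.0399
time_s: 5.8
ee_pos: [0.5672, -0.1007, 0.1114]
eef_rot: [-3.142, -0.0, 2.356]
force: [1.0, -0.1, -0.1]
grip_width: 0.0399
[-472.3  329.9] [ 0.97572724 -0.11570005 -0.05013439]
```

View pics/w4.png

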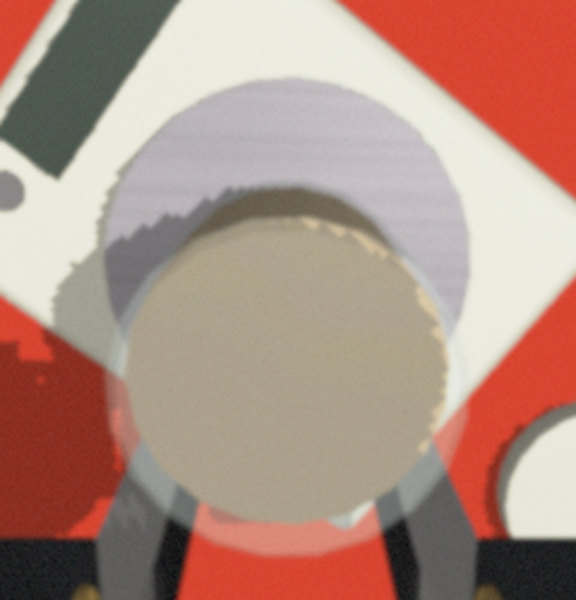

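View pics/s4.png

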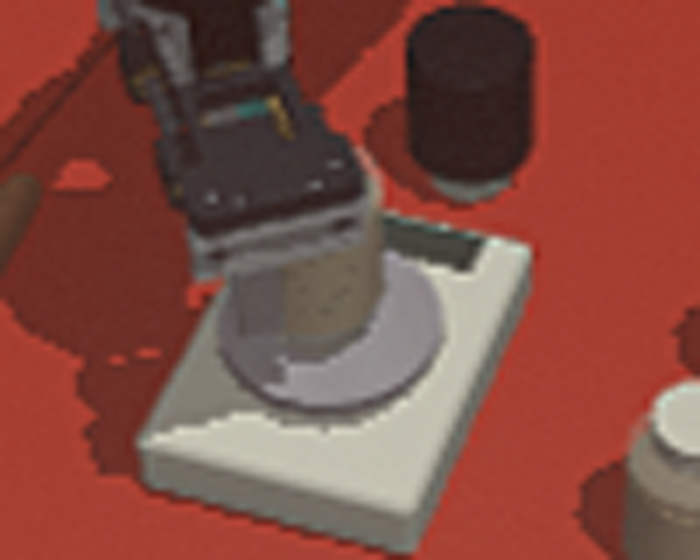

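```bash
python3 -m creep '{"xyz":[[1,0,0],[1,0,0],[1,0,0],[1,0,0],[0,0,0]],"spin":[0,0,0,0,0]}'; python3 -m creep '{"xyz":[[-3,0,0],[-12,0,0],[-25,0,0],[-20,0,-30],[-20,0,-50]],"spin":[0,0,0,0,0]}'; python3 -m creep '{"xyz":[[-10,0,-50],[0,0,-30],[0,0,0]],"spin":[0,0,0]}'; python3 - <<'E'
from h import *
import cv2
o=ctrl.get_obs();print(o['ee_pos'],ab(o['ee_pos']),o['force'])
m=ctrl.camera_model('wrist')
w=ctrl.camera('wrist')[:,:,::-1];cv2.imwrite('pics/w5.png',w)
for X in [(.5405,-.074,.062),(.5405,-.074,.147)]: print(proj('wrist',X),proj('scene',X),proj('top',X))
t=ctrl.camera('scene')[:,:,::-1];cv2.imwrite('pics/s5.png',t)
t=ctrl.camera('top')[:,:,::-1];cv2.imwrite('pics/t5.png',t)
E
```

```text
time_s: 6.52
ee_pos: [0.5644, -0.0979, 0.1114]
eef_rot: [-3.142, -0.0, 2.356]
force: [-0.1, 0.9, -0.6]
grip_width: 0.04
time_s: 7.15
ee_pos: [0.6211, -0.1555, 0.1908]
eef_rot: [-3.14, -0.003, 2.355]
force: [-0.2, 1.4, -0.1]
grip_width: 0.04
time_s: 7.52
ee_pos: [0.6289, -0.1624, 0.2736]
eef_rot: [3.14, 0.004, 2.355]
force: [-0.5, 0.1, -0.0]
grip_width: 0.0401
[ 0.62890437 -0.1624095   0.27363781] [-559.5  329.9] [-0.47058144  0.0931619  -0.0291958 ]
[318.61285519  60.34722875] [302.01333267 184.90674322] [347.97193487 201.15575774]
[318.52482969  47.04321633] [300.64088148 165.05195359] [349.2000496  197.04985371]
```

View pics/w5.png

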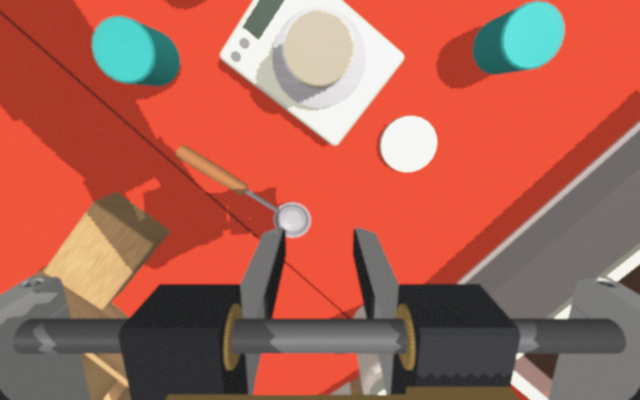

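View pics/s5.png

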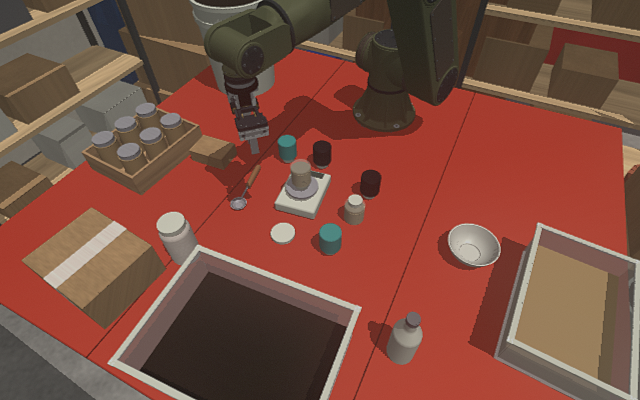

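The jar is standing free near the middle of the pan (wrist 318,47; scene 301,170). To check precisely, I'll overlay the pan's outline and the jar's top outline, both modelled at the pan centre.

```bash
python3 - <<'E'
from h import *
import cv2
th=np.linspace(0,2*np.pi,90)
out=[]
for n,f,(u0,v0,w,h) in [('wrist','w5',(255,0,130,130)),('scene','s5',(260,140,84,84)),('top','t5',(306,160,84,84))]:
    k=390/w
    a=cv2.resize(cv2.imread(f'pics/{f}.png')[v0:v0+h,u0:u0+w],(390,390),interpolation=cv2.INTER_CUBIC)
    b=a.copy()
    for c,r,z,col in [((.5405,-.074),.05,.062,(0,255,0)),((.5405,-.074),.031,.146,(255,0,0)),((.5405,-.074),.031,.084,(255,0,255))]:
        P=[[(q+.5)*k for q in proj(n,(c[0]+r*np.cos(t),c[1]+r*np.sin(t),z))-[u0,v0]] for t in th]
        cv2.polylines(b,[np.int32(np.round(P))],True,col,1)
    out.append(np.vstack([a,b])[:, :])
cv2.imwrite('pics/ov.png',cv2.resize(np.hstack(out),(800,533),interpolation=cv2.INTER_AREA))
E
```

```text
(no output)
```

View pics/ov.png

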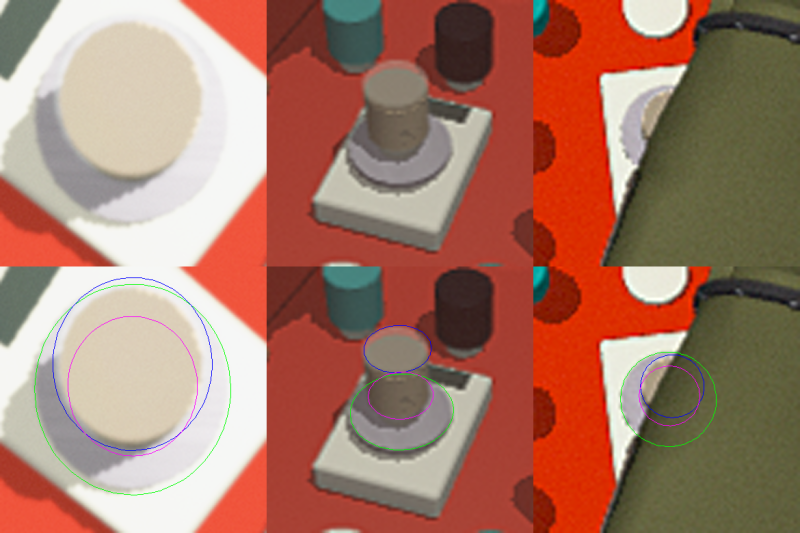

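```bash
python3 - <<'E'
from h import *
import cv2
th=np.linspace(0,2*np.pi,90)
for n,f,(u0,v0,w,h) in [('wrist','w5',(258,0,120,112)),('scene','s5',(268,150,64,60))]:
    k=600/w if n=='wrist' else 9
    b=cv2.resize(cv2.imread(f'pics/{f}.png')[v0:v0+h,u0:u0+w],None,fx=k,fy=k,interpolation=cv2.INTER_CUBIC)
    b=cv2.convertScaleAbs(b,alpha=.85 if n=='wrist' else 1.3)
    for c,r,z,col in [((.5405,-.074),.05,.062,(0,255,0)),((.5405,-.074),.031,.146,(255,0,0))]:
        P=[[(q+.5)*k for q in proj(n,(c[0]+r*np.cos(t),c[1]+r*np.sin(t),z))-[u0,v0]] for t in th]
        cv2.polylines(b,[np.int32(np.round(P))],True,col,1)
    cv2.imwrite(f'pics/ov_{n}.png',b)
E
```

```text
(no output)
```

View pics/ov_wrist.png

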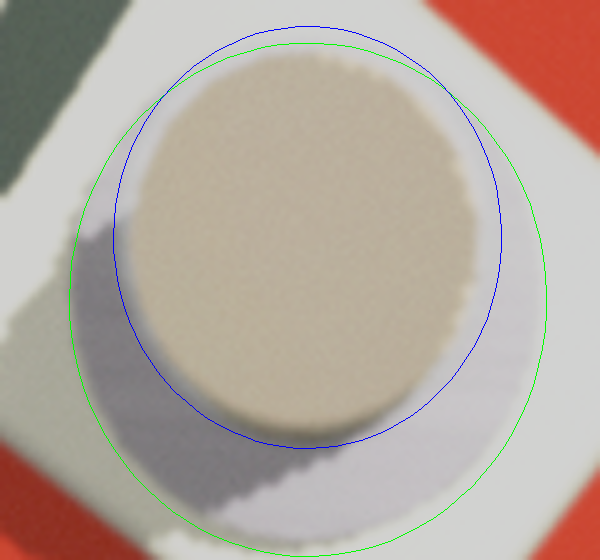

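View pics/ov_scene.png

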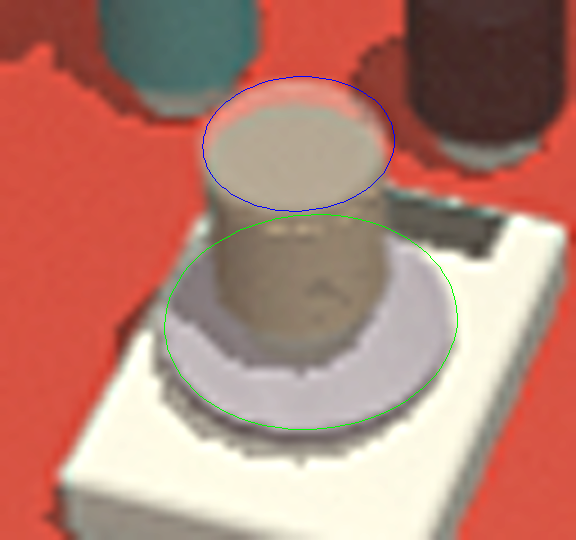

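```bash
python3 - <<'E'
from station import ctrl
o=ctrl.get_obs();print(o['time_s'],o['force'])
print(ctrl.hand_in())
E
```

```text
7.675 [ 0.7193423   0.66452822 -0.40791608]
the job is handed in; nothing more can be done
None
```

I pushed the jar about 24 mm to the middle of the pan, then backed the fingers off and lifted clear. It took 7.7 s on the robot's clock. The push was one slow, low move with both fingers held 40 mm apart, tips about 27 mm above the pan, and the measured force stayed below about 1.5 N. The jar was not gripped or tipped.

- **Final position:** the wrist and scene pictures both show the jar upright and free, within about 2 mm of the pan centre.
- **Bystanders:** they looked undisturbed in the last wrist and scene pictures. I judged that by eye and did not re-measure them.
- **What disagreed or failed:**
  - During the push, the jar position worked out from the finger geometry and the one from the wrist picture differed by about 4 mm. I aimed between the two.
  - The last top-camera picture was blocked by the arm, so it gave no check.

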